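Shut the drying box and set its timer four clicks

TASK

Get the freshly painted figure drying: first push the sliding door on top of the clear drying box fully shut, then push the timer's pointer round clockwise (seen from above) by exactly four clicks from the off mark, never going past the fourth. Do both gently with the fingertips, without squeezing the door's rib or the pointer, leave everything else on the bench standing where it is, and finish with the hand clear.

Things in the scene. Friction and masses are not known exactly. Their poses are not given: they have to be found in the camera images.
- drybox: clear plastic drying box with aluminium edging, fixed to the bench, 166 (x) x 236 (y) x 110 mm high. Origin: centre of its underside on the bench; its y axis is the closing direction of the door, z up. The half of its top at -y is roofed, the half at +y is open until the door covers it. A low aluminium edging (top at 110 mm) runs along both x sides and the +y end of the top.
- box_door (a joint): sliding door on top of the box, in m: 0 = shut, grows as it opens towards the box's -y, at most 0.100; starts open by 0.05 to 0.09. It has a hard stop at shut; about 1.2 N of friction moves it, and it stays where it is left.
- door_rib (a point): centre of the upright aluminium finger rib on the door, which moves with it: a bar 70 mm long (along box x), 8 mm thick (along box y), standing 24 mm high on the door's flat clear panel (rib from z = 109 to 133 mm above the bench; the panel is 156 mm by 118 mm, 4 mm thick, with its top at z = 109 mm, the rib along its middle). Door shut: the rib is 56 mm towards +y from the box's centre.
- dial_axis (a point): centre of the timer's flat top plate, on the dial's axis, 42 mm above the bench. The timer is a round grey housing fixed to the bench, 132 mm diameter, its plate with 12 dark ticks at 30 degree spacing and a longer, thicker tick at off. The point's x axis points to the off tick, z up; it does not turn with the dial.
- pointer_tip (a point): outer end, half-way up, of the black one-armed pointer, which turns with the dial; 50 mm from the axis, 55 mm above the bench. The pointer is a bar from the axis to this end, 9 mm wide, 22 mm high, its underside 2 mm above the plate and its top 66 mm above the bench, with a round hub of 28 mm diameter (top at 67 mm). The point's x axis points outwards along the bar.
- timer_dial (a joint): angle of the dial in rad, growing clockwise from above: 0 = off (a stop, where it starts), one click stop every 0.5236 rad (30 degrees), four clicks = 2.094; the travel ends at the tenth. Springs towards the nearest stop: pushed past half-way it snaps on to the next by itself. Pushed 40 mm from the axis it resists with 2 to 4 N before each click.
- painted_figure: small painted figure on a 25 mm round base, 35 mm high, loose inside the box; origin at the centre of its underside
- figure_holder: spring clip figure holder: a turned wooden handle on a 48 mm foot with a steel clip and a figure on top, 100 mm high, loose, standing between box and timer; origin at the centre of its underside
- brush_bowl: stainless steel bowl, 116 mm wide, 45 mm high, with brushes standing out to 175 mm high, loose, at the far left; origin at the centre of its underside
- palette_tile: white ceramic palette tile, 80 x 80 x 8 mm, loose, between box and timer, nearest the robot; origin at the centre of its underside
- paint_pot_a: paint pot, 32 mm diameter, 42 mm high, loose, between box and timer; origin at the centre of its underside
- paint_pot_b: paint pot, 32 mm diameter, 42 mm high, loose, at the right; origin at the centre of its underside
- rinse_cup: white ceramic cup, 70 mm diameter, 85 mm high, loose, at the right; origin at the centre of its underside
Mind the look-alikes: they are no part of the job. Leave any brown or turquoise look-alike of the part that bears dial_axis alone.

How it is judged:
On the way, in this order (a step that is already met when the one before it is completed fails the run):
1. the drying box's door is fully shut (value of joint box_door below 0.004 m), for 0.2 s.
2. then the dial rests at the fourth click (value of joint timer_dial between 1.9644 and 2.2244 rad and velocity of joint timer_dial below 0.2 rad/s and value of joint box_door below 0.004 m), for 0.2 s.
At the end, for the whole second after the job is handed in: The door is shut to within 4 mm, the dial is at rest within 0.13 rad of the fourth click stop (2.094 rad), and no loose thing is more than 20 mm from where it stood (value of joint box_door below 0.004 m and value of joint timer_dial between 1.9644 and 2.2244 rad and velocity of joint timer_dial between -0.1 and 0.1 rad/s and distance of each of figure_holder, brush_bowl, palette_tile, paint_pot_a, paint_pot_b, rinse_cup, painted_figure from where it was at the start of the episode below 0.02 m); the robot touches nothing.
It fails at once if the dial goes past the fourth click (beyond half-way to the fifth, 2.36 rad) (value of joint timer_dial above 2.3562 rad).
It fails at once if the door's rib or the dial's pointer is squeezed or shoved hard (over 30 N between it and the fingers) (contact force between the fingers and box_door above 30 N or contact force between the fingers and timer_dial above 30 N).
It fails at once if a bystander is lifted, tipped or pushed away (20 mm, 0.4 rad) (distance of any of figure_holder, brush_bowl, palette_tile, paint_pot_a, paint_pot_b, rinse_cup from where it was at the start of the episode above 0.02 m or height (world z) of any of figure_holder, brush_bowl, palette_tile, paint_pot_a, paint_pot_b, rinse_cup above 0.012 m or angle between any of figure_holder, brush_bowl, palette_tile, paint_pot_a, paint_pot_b, rinse_cup's own z axis and vertical above 0.4 rad).
It fails at once if the painted figure is moved or tipped (distance of painted_figure from where it was at the start of the episode above 0.02 m or angle between painted_figure's own z axis and vertical above 0.4 rad).
It also fails if it takes over 64 s, if anything falls off the work surface, if the arm or the gripper's body presses on something with over 40 N, if the wrist force passes 120 N, or if a joint passes its speed limit or range.

ROBOT

A 7-joint arm with a two-finger parallel gripper is mounted at the origin on the work surface. World frame = base frame: x ahead of the robot, y to its left, z up, the work surface at z = 0. Lengths are in m, angles in rad, forces in N, time in s.
With the tool pointing down it reaches from about 0.35 to 0.9 m from the base axis. Payload 8.1 kg.
Tool frame: the origin (TCP) lies between the finger pads; the fingertips stand 25 mm ahead of it and the grasp point (between the pads) lies 6 mm ahead of it; z points along the fingers, y is the direction in which the jaws open and shut (so a half turn about z gives the same grasp; the last joint's range is limited). The gripper opens to 92 mm and grips with 3 to 60 N. Pads are 19 mm wide; open, the fingers measure 130 mm over their backs; the gripper's body (75 mm by 190 mm) begins 47 mm behind the grasp point.
Start: joints at [-1.298, 0.434, 0.025, 1.573, -0.012, 1.134, -0.075], TCP at [0.229, 0.581, 0.215] pointing down, gripper open.
Joint ranges: [-2.62, 2.62], [-0.44, 2.09], [-1.27, 1.32], [0.08, 2.57], [-1.32, 4.46], [0.12, 2], [-2.74, 2.74]. Speed limits (rad/s): [2.22, 2.22, 3.01, 3.01, 3.14, 3.14, 3.14].

INTERFACE

Orientations are given as a rotation vector (axis times angle).
In Python, from cell import * gives the robot as it stands.
- The arm moves only by the shell command python3 -m jog 'ROWS' [FORCE]. ROWS is JSON, one flat list of numbers, 5 for each row, row after row: the finger opening in mm, from 0 to 91.8, then the shift along the tool's x, y, z in units of 40 mm (1.0 is 40 mm), then the turn about the tool's z in units of 6 degrees (1.0 is 6 degrees). A call has 1 to 20 rows; each row shifts and turns the pose as measured when the row begins, along the tool's axes as they then stand; what a row does not reach is not made up. A row lasts 1/12 s, in which the tool goes at most 41.7 mm and 7.16 degrees, less where a joint would pass 70% of its speed; a pose out of reach is approached as far as the arm can. A call is refused whole if a number of a shift passes 1 or a number of a turn 1, either way. A call with a gripper value outside its range is refused whole. The fingers move at their own pace and stop on an object; FORCE is the grip in N (left out, the last holds). Time passes only in rows, so rows that do not move let the fingers close. It gives the time, the measured TCP pose, the force and the opening at its end, in the units of the state.
- observe(): the state, without advancing time (a new reading comes with each control period).
- get_image(name): name is "scene" or "top" or "wrist"; returns the picture (384x512x3 uint8, red, green, blue); there is no depth.
- camera_params(name): a dict with "intrinsics" (3x3 intrinsics, pixels), "dist_coeffs" ([k1, k2, p1, p2, k3] as OpenCV has them; the pictures are not rectified), "xyz" and "orientation" of the camera in the world. Camera axes: x right, y down, z forward; pixel columns grow to the right and rows downward; lengths in m; the calibration is good to about 2 mm. A picture is of the moment at which its call begins: read the wrist's pose just before it. camera_params takes no time and is no camera call; for the wrist camera it gives the pose at the moment of the call.
- sign_off(): hands the job in, once; it reports no verdict.
The state is a dict: "clock": time; "joints": joint angles; "dq": joint speeds; "joint_efforts": joint torques, N m; "position": TCP position; "ee_rot": TCP orientation; "force": force on the tool from outside, world axes, zero at the start; "ft_torque": the same for the moment, N m; "width": opening from 0.0 (shut) to 1.0 (fully open).
Only numpy, scipy, OpenCV 4.12 (cv2) and the standard library are available. Lean on these libraries where they do the work, as an engineer would, in place of code of your own. Each camera call takes 0.05 s, during which the arm holds its last target. There are 200 camera calls.

## Working session

There is one attempt and no reset: what is moved stays moved. The work goes in short steps, Python scripts to look and compute and a shell command to move; the robot and the scene stay as the last step left them, time stands still between calls to the robot, and variables do not carry over. Pictures are saved under pics/ and viewed, about 8 in all and at most 12, crops included, and the job is handed in when it is done.

```bash
mkdir -p pics; python3 - <<'E'
from cell import *
import cv2,numpy as np
s=observe();print(s)
for n in("scene","top"):
    im=get_image(n);p=camera_params(n);print(n,p)
    cv2.imwrite(f"pics/{n}0.png",im[:,:,::-1])
a=cv2.imread("pics/scene0.png");b=cv2.imread("pics/top0.png")
E
```

```text
{'clock': 0.0, 'joints': array([-1.29758299,  0.43522865,  0.02498392,  1.57410018, -0.01158219,
        1.13397064, -0.07510867]), 'dq': array([-0.00059026, -0.00099357, -0.00031252, -0.00161129, -0.00014041,
       -0.00116541,  0.00145217]), 'joint_efforts': array([ 1.00992831e-03, -6.67836714e+01,  9.85711589e-01, -3.14462328e+01,
       -6.05970528e-02,  4.29360266e-02,  1.84651581e-04]), 'position': array([0.22926794, 0.58086945, 0.21444039]), 'ee_rot': array([-5.86958694e-01, -3.08613990e+00,  2.44519778e-03]), 'force': array([ 0.12245025, -0.76264082,  0.54163414]), 'ft_torque': array([-0.01435181, -0.01909322,  0.02636252]), 'width': 1.0003169041668925}
scene {'intrinsics': array([[485.75592698,   0.        , 254.69553873],
       [  0.        , 485.75592698, 189.41059338],
       [  0.        ,   0.        ,   1.        ]]), 'dist_coeffs': array([-0.10198956,  0.        ,  0.        ,  0.        ,  0.        ]), 'xyz': array([ 1.08256488, -0.75448357,  1.15182511]), 'orientation': array([-2.28014704, -0.83192607,  0.30866258])}
top {'intrinsics': array([[356.72716228,   0.        , 257.12138846],
       [  0.        , 356.72716228, 189.73351444],
       [  0.        ,   0.        ,   1.        ]]), 'dist_coeffs': array([-0.03858133,  0.        ,  0.        ,  0.        ,  0.        ]), 'xyz': array([0.31539596, 0.00546686, 1.36072078]), 'orientation': array([-2.19165478,  2.13450714, -0.15673001])}
```

View pics/top0.png

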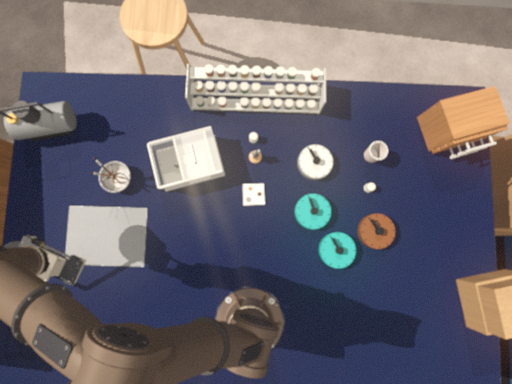

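View pics/scene0.png

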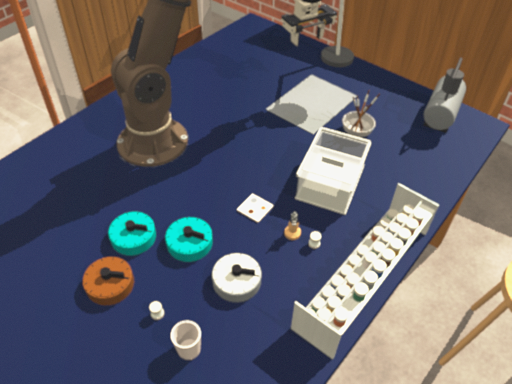

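The top view shows four dials: grey-white (316,162), turquoise (313,211) and (338,250), brown (377,231). The grey one fits the description. The box is at (187,158). Next, an enlarged crop to confirm and measure.

```bash
python3 - <<'E'
import cv2,numpy as np
a=cv2.imread("pics/scene0.png");b=cv2.imread("pics/top0.png")
def c(im,x,y,w,h):
    o=cv2.resize(im[y:y+h,x:x+w],(400,300),interpolation=cv2.INTER_CUBIC)
    for i in range(0,w,10):cv2.line(o,(int(i*400/w),0),(int(i*400/w),6 if i%50 else 12),(0,255,255),1)
    for i in range(0,h,10):cv2.line(o,(0,int(i*300/h)),(6,int(i*300/h)),(0,255,255),1)
    return o
m=np.vstack([np.hstack([c(b,140,118,100,75),c(b,286,132,80,60)]),np.hstack([c(a,280,120,120,90),c(a,196,240,80,60)])])
cv2.imwrite("pics/crop1.png",m)
E
```

```text
(no output)
```

View pics/crop1.png

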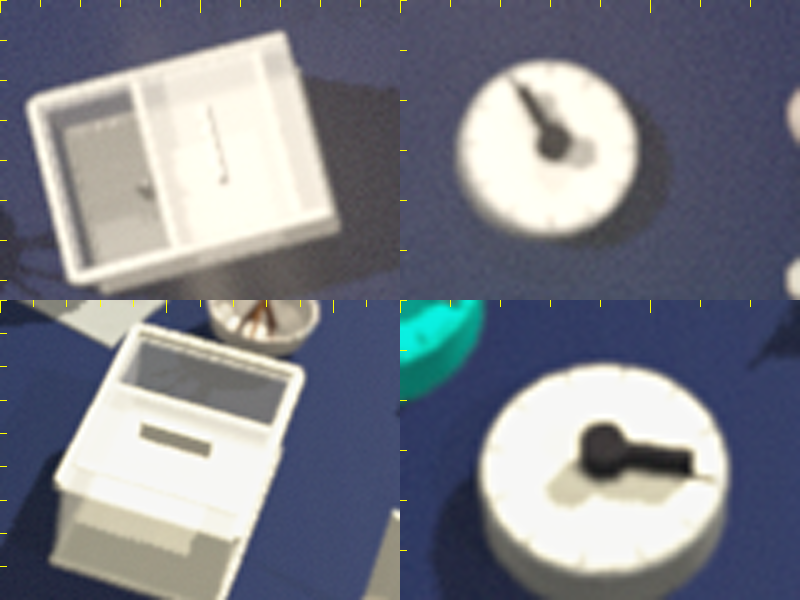

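```bash
cat > h.py <<'E'
import cv2,numpy as np
from scipy.spatial.transform import Rotation as R
from cell import *
def ray(p,uv):
    n=cv2.undistortPoints(np.array([[uv]],float),p["intrinsics"],p["dist_coeffs"])[0,0]
    return np.array(p["xyz"]),R.from_rotvec(p["orientation"]).apply([n[0],n[1],1])
def onz(p,uv,z):
    o,d=ray(p,uv);return o+d*(z-o[2])/d[2]
def tri(l):
    A=np.zeros((3,3));b=np.zeros(3)
    for p,uv in l:
        o,d=ray(p,uv);d/=np.linalg.norm(d);M=np.eye(3)-np.outer(d,d);A+=M;b+=M@o
    return np.linalg.solve(A,b)
def proj(p,X):
    q=R.from_rotvec(p["orientation"]).inv();rv=q.as_rotvec()
    return cv2.projectPoints(np.atleast_2d(np.asarray(X,float)),rv,-q.apply(p["xyz"]),p["intrinsics"],p["dist_coeffs"])[0][:,0]
E
python3 - <<'E'
from h import *
np.set_printoptions(precision=4,suppress=True)
T=camera_params("top");S=camera_params("scene")
t=lambda x,y:(140+x/4,118+y/4); d=lambda x,y:(286+(x-400)/5,132+y/5)
s=lambda x,y:(280+x*.3,120+(y-300)*.3); e=lambda x,y:(196+(x-400)/5,240+(y-300)/5)
for n,c in dict(TL=(30,103),TR=(285,35),BR=(338,228),BL=(75,280)).items(): print(n,onz(T,t(*c),.11))
print("rib top",onz(T,t(209,107),.133),onz(T,t(225,183),.133))
print("rib scene",onz(S,s(143,424),.133),onz(S,s(211,443),.133))
print("rib tri",tri([(T,t(209,107)),(S,s(211,443))]),tri([(T,t(225,183)),(S,s(143,424))]))
print("scene box corners",onz(S,s(138,325),.11),onz(S,s(303,372),.11))
print("hub",onz(T,d(551,143),.067),onz(S,e(603,445),.067),tri([(T,d(551,143)),(S,e(603,445))]))
print("plate",onz(T,d(548,148),.042),onz(S,e(604,468),.042))
print("tip",onz(T,d(513,78),.066),onz(S,e(692,455),.066))
print("offtick",onz(S,e(712,477),.042), onz(T,d(511,75),.042))
E
```

```text
TL [0.6318 0.3838 0.11  ]
TR [0.7012 0.1578 0.11  ]
BR [0.5258 0.1033 0.11  ]
BL [0.4729 0.3335 0.11  ]
rib top [0.6267 0.219  0.133 ] [0.559  0.2017 0.133 ]
rib scene [0.5695 0.1978 0.133 ] [0.6303 0.2175 0.133 ]
rib tri [0.6282 0.2202 0.1294] [0.5629 0.205  0.1229]
scene box corners [0.4741 0.3331 0.11  ] [0.635  0.3808 0.11  ]
hub [ 0.5969 -0.231   0.067 ] [ 0.6039 -0.2391  0.067 ] [ 0.5991 -0.2333  0.0555]
plate [ 0.5984 -0.2333  0.042 ] [ 0.6028 -0.2378  0.042 ]
tip [ 0.6457 -0.2025  0.066 ] [ 0.6432 -0.213   0.066 ]
offtick [ 0.6505 -0.2048  0.042 ] [ 0.6541 -0.2048  0.042 ]
```

Grey dial confirmed (hub at scene ≈(237,270)). Its pointer lies on the off tick, heading ~33°. The box yaw is ≈17°, and the door is open by ~88 mm, with the closing direction towards the bowl. The rib is at ≈(0.595,0.213). I'll raise the arm, turn it, close the fingers and go behind the rib.

```bash
python3 -m jog '[0,0,0,-0.3,-0.92, 0,0,0,-0.3,-0.92, 0,0,0,-0.3,-0.92, 0,0,0,-0.3,-0.92, 0,0,0,-0.3,-0.92, 0,0,0,-0.1,-0.92, 0,0,0,0,-0.92]' 10
python3 -m jog '[0,-0.4,-0.84,0,0, 0,-0.4,-0.84,0,0, 0,-0.4,-0.84,0,0, 0,-0.4,-0.84,0,0, 0,-0.4,-0.84,0,0, 0,-0.4,-0.84,0,0, 0,-0.4,-0.84,0,0, 0,-0.4,-0.84,0,0, 0,-0.4,-0.84,0,0, 0,-0.4,-0.84,0,0, 0,-0.4,-0.84,0,0, 0,-0.4,-0.84,0,0, 0,-0.4,-0.84,0,0, 0,0,0,0,0]'
python3 - <<'E'
from h import *
np.set_printoptions(precision=4,suppress=True)
s=observe();print(s["position"],s["width"],R.from_rotvec(s["ee_rot"]).as_matrix())
W=camera_params("wrist");print(W)
im=get_image("wrist");cv2.imwrite("pics/w1.png",im[:,:,::-1])
E
```

```text
clock: 0.68
position: [0.2282, 0.5785, 0.277]
ee_rot: [0.509, -3.096, 0.016]
force: [0.5, -0.2, 0.1]
width: 0.538
clock: 1.85
position: [0.5783, 0.2183, 0.2723]
ee_rot: [0.534, -3.082, 0.023]
force: [-0.0, -2.8, -0.5]
width: 0.006
[0.5783 0.2183 0.2723] 0.005529002596081877 [[-0.9416 -0.3366 -0.0112]
 [-0.3364  0.9416 -0.0171]
 [ 0.0163 -0.0123 -0.9998]]
{'intrinsics': array([[289.8648,   0.    , 252.9163],
       [  0.    , 289.8648, 190.5693],
       [  0.    ,   0.    ,   1.    ]]), 'dist_coeffs': array([-0.0306,  0.    ,  0.    ,  0.    ,  0.    ]), 'xyz': array([0.5124, 0.1964, 0.443 ]), 'orientation': array([1.7086, 2.4301, 0.2996])}
```

View pics/w1.png

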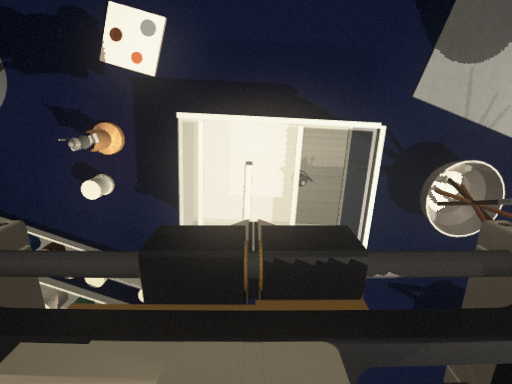

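The wrist view shows the box with corners at (179,116) and (383,126). The near end of the rib is at (248,163), its bar runs down to the fingers, and the figure is at (303,178).

```bash
python3 - <<'E'
from h import *
np.set_printoptions(precision=4,suppress=True)
W=camera_params("wrist");T=camera_params("top")
A=onz(W,(179,116),.11);B=onz(W,(383,126),.11)
print("corners",A,B,np.linalg.norm(A-B))
for uv in((245,163),(253,163),(244,215),(252,215)):print(uv,onz(W,uv,.133))
print("tri low rib end",tri([(W,(248,163)),(T,(140+225/4,118+183/4))]))
th=np.arctan2(*(B-A)[1::-1]);print(np.degrees(th))
E
```

```text
corners [0.5397 0.1182 0.11  ] [0.472  0.3374 0.11  ] 0.22940292303058823
(245, 163) [0.5609 0.205  0.133 ]
(253, 163) [0.558  0.2131 0.133 ]
(244, 215) [0.6172 0.2236 0.133 ]
(252, 215) [0.6141 0.2321 0.133 ]
tri low rib end [0.5677 0.2092 0.0868]
107.17013675160933
```

```bash
python3 -m jog '[0,-0.18,-0.63,0,0.45, 0,-0.18,-0.63,0,0, 0,0,0,0,0, 0,0,0,0.8,0, 0,0,0,0.8,0, 0,0,0,0.8,0, 0,0,0,0.4,0, 0,0,0,0.2,0, 0,0,0,0,0]'
python3 - <<'E'
from h import *
np.set_printoptions(precision=4,suppress=True)
s=observe();p=s["position"];M=R.from_rotvec(s["ee_rot"]).as_matrix();print(p,M[:,1],M[:,2],s["force"])
e=np.array([-.294,.956,0]);f=np.array([.956,.294,0]);print("e",p@e,"f",p@f)
E
```

```text
clock: 2.65
position: [0.6006, 0.1821, 0.1467]
ee_rot: [0.469, -3.088, 0.013]
force: [-1.0, 0.1, -0.1]
width: 0.008
[0.6006 0.1821 0.1467] [-0.2972  0.9548 -0.0058] [-0.0161 -0.0111 -0.9998] [-0.9705  0.148  -0.1117]
e -0.002545382357816159 f 0.627738634910158
```

```bash
python3 -m jog '[0,0,0,0.1,0, 0,0,0.12,0,0, 0,0,0.12,0,0, 0,0,0.12,0,0, 0,0,0.12,0,0, 0,0,0.12,0,0, 0,0,0.12,0,0, 0,0,0.12,0,0, 0,0,0.12,0,0, 0,0,0.12,0,0, 0,0,0.12,0,0]'
python3 -m jog '[0,0,0.12,0,0, 0,0,0.12,0,0, 0,0,0.12,0,0, 0,0,0.12,0,0, 0,0,0.12,0,0, 0,0,0.12,0,0, 0,0,0.12,0,0]'
python3 - <<'E'
from h import *
np.set_printoptions(precision=4,suppress=True)
s=observe();p=s["position"];print(p,s["force"])
e=np.array([-.294,.956,0]);f=np.array([.956,.294,0]);print("e",p@e,"f",p@f)
E
```

```text
clock: 3.57
position: [0.5871, 0.2361, 0.1485]
ee_rot: [0.474, -3.096, 0.008]
force: [-0.0, 0.1, 0.3]
width: 0.008
clock: 4.15
position: [0.5757, 0.2716, 0.148]
ee_rot: [0.474, -3.096, 0.008]
force: [-0.4, 0.6, 0.3]
width: 0.005
[0.5757 0.2716 0.148 ] [-0.3768  0.6218  0.3202]
e 0.09033773119572086 f 0.6302322453217986
```

```bash
python3 -m jog '[0,0,0.12,0,0, 0,0,0.1,0,0]'; python3 -m jog '[0,0,0.1,0,0]'; python3 -m jog '[0,0,0.1,0,0]'
python3 - <<'E'
from h import *
np.set_printoptions(precision=4,suppress=True)
s=observe();p=s["position"];print(p,s["force"])
e=np.array([-.294,.956,0]);print("e",p@e)
a=get_image("scene")[:,:,::-1];b=get_image("top")[:,:,::-1]
c=lambda im,x,y:cv2.resize(im[y:y+90,x:x+100],(400,360),interpolation=cv2.INTER_CUBIC)
cv2.imwrite("pics/c2.png",np.hstack([c(b,140,110),c(a,285,120)]))
E
```

```text
clock: 4.32
position: [0.5727, 0.2811, 0.1479]
ee_rot: [0.474, -3.096, 0.008]
force: [0.3, 0.4, 0.6]
width: 0.008
clock: 4.4
position: [0.5713, 0.2854, 0.1479]
ee_rot: [0.474, -3.096, 0.008]
force: [0.7, 0.7, 0.2]
width: 0.008
clock: 4.48
position: [0.57, 0.2896, 0.1479]
ee_rot: [0.474, -3.096, 0.008]
force: [0.1, 0.1, 0.9]
width: 0.006
[0.57   0.2896 0.1479] [0.1283 0.1149 0.9256]
e 0.10928178680805109
```

View pics/c2.png

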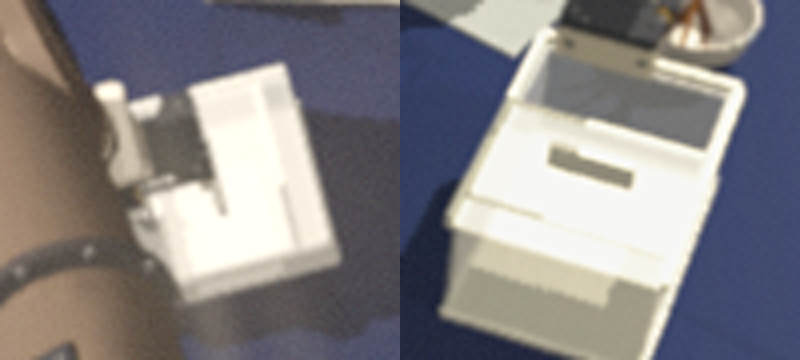

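```bash
python3 - <<'E'
from h import *
np.set_printoptions(precision=1,suppress=True)
S=camera_params("scene");T=camera_params("top")
s=observe();p=s["position"]
for z in(.123,.148,.2,.25):
    q=proj(S,[p[0],p[1],z])[0];r=proj(T,[p[0],p[1],z])[0];print(z,"scene",q,"crop",(q-[285,120])*4+[400,0],"top crop",(r-[140,110])*4)
for n,c in dict(start=(.593,.219),shut=(.568,.302)).items():
    q=proj(S,[*c,.133])[0];r=proj(T,[*c,.133])[0];print(n,"scene crop",(q-[285,120])*4+[400,0],"top",(r-[140,110])*4)
a=get_image("scene")[:,:,::-1]
cv2.imwrite("pics/c3.png",cv2.resize(a[40:190,240:440],(800,600),interpolation=cv2.INTER_CUBIC))
E
```

```text
0.123 scene [339.1 144. ] crop [616.6  96. ] top crop [126.9 202.7]
0.148 scene [340.2 138.1] crop [621.   72.3] top crop [120.6 196.7]
0.2 scene [342.6 125.2] crop [630.3  21. ] top crop [106.6 183.4]
0.25 scene [344.9 112.3] crop [639.7 -30.8] top crop [ 92.  169.5]
start scene crop [592.9 148. ] top [207.1 176.4]
shut scene crop [624.7  78.1] top [110.9 201.8]
```

View pics/c3.png

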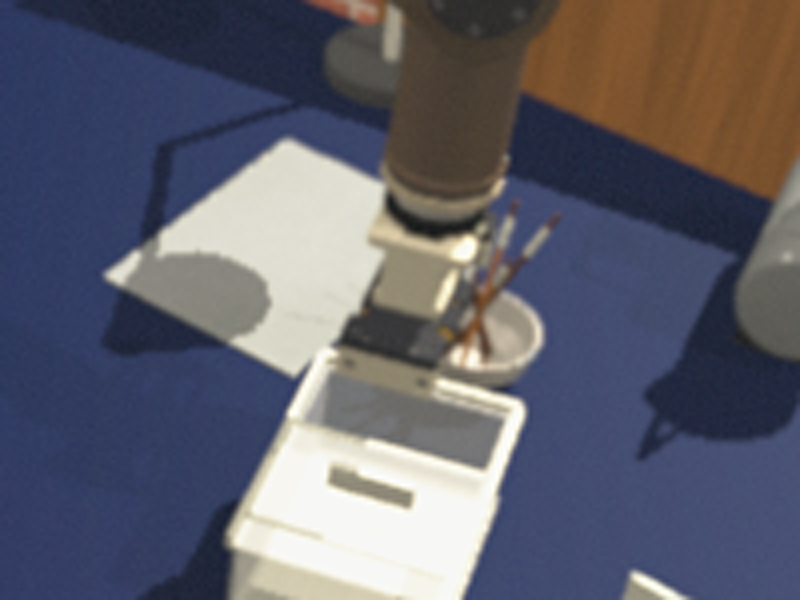

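The rib has not moved: still at scene ≈(332,160). The fingers passed over it with no force, because the closed fingertips evidently sit higher than assumed. I'll lift, go back behind it and go lower, feeling for the panel.

```bash
python3 -m jog '[0,0,0,-0.8,0, 0,0,0,-0.3,0, 0,0,-0.75,0,0, 0,0,-0.75,0,0, 0,0,-0.75,0,0, 0,0,-0.75,0,0, 0,0,0,0,0, 0,0,0,0.8,0, 0,0,0,0.3,0, 0,0,0,0,0, 0,0,0,0.1,0, 0,0,0,0,0]'
python3 -m jog '[0,0,0,0.1,0]'; python3 -m jog '[0,0,0,0.1,0]'
python3 - <<'E'
from h import *
np.set_printoptions(precision=4,suppress=True)
s=observe();p=s["position"];M=R.from_rotvec(s["ee_rot"]).as_matrix();print(p,M[:,1],s["force"])
e=np.array([-.294,.956,0]);print("e",p@e)
a=get_image("scene")[:,:,::-1]
cv2.imwrite("pics/c4.png",cv2.resize(a[90:210,260:420],(800,600),interpolation=cv2.INTER_CUBIC))
S=camera_params("scene")
for z in(0,.025):print((proj(S,p-[0,0,z])[0]-[260,90])*5)
E
```

```text
clock: 5.63
position: [0.6109, 0.1677, 0.1489]
ee_rot: [0.472, -3.103, 0.01]
force: [-0.8, -0.4, -0.7]
width: 0.007
clock: 5.72
position: [0.6116, 0.1685, 0.1462]
ee_rot: [0.473, -3.105, 0.009]
force: [0.2, 0.8, -0.4]
width: 0.003
clock: 5.8
position: [0.6118, 0.1693, 0.1426]
ee_rot: [-0.475, 3.105, -0.008]
force: [0.1, -0.4, 0.3]
width: 0.003
[0.6118 0.1693 0.1426] [-0.2987  0.9543 -0.0051] [ 0.0981 -0.356   0.3039]
e -0.018012005697580488
[348.2175 382.1615]
[343.0773 411.7653]
```

View pics/c4.png

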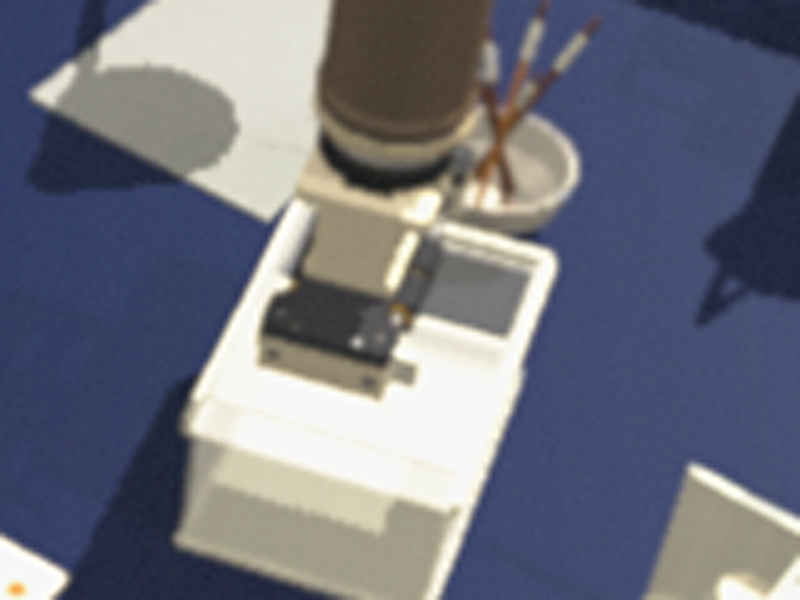

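```bash
python3 - <<'E'
from h import *
np.set_printoptions(precision=0,suppress=True)
S=camera_params("scene");s=observe();p=s["position"];M=R.from_rotvec(s["ee_rot"]).as_matrix()
for y in(-.095,-.065,-.019,0):
  for z in(-.041,0,.025):
    print(y,z,((proj(S,[p+M@[x,y,z] for x in(.0375,-.0375)])-[260,90])*5).tolist())
E
```

```text
-0.095 -0.041 [[243.985623949566, 422.2075868089425], [373.6121645596535, 460.87267215750853]]
-0.095 0 [[237.15563463003917, 472.5734092529949], [363.82904799160144, 511.0065344682955]]
-0.095 0.025 [[233.1241842730975, 502.22164988998145], [358.05651883976907, 540.5023597276013]]
-0.065 -0.041 [[260.52134495315556, 387.193359958904], [388.49936157958126, 424.87530312097135]]
-0.065 0 [[253.4480974054827, 437.6149858006495], [378.5557073750374, 475.0924555975425]]
-0.065 0.025 [[249.27025476424518, 467.3150094504307], [372.68443451502975, 504.65672144851067]]
-0.019 -0.041 [[284.96280981473717, 335.3908567292507], [410.4773695659665, 371.64119967047156]]
-0.019 0 [[277.5527132880157, 385.8425762198726], [400.31824650002136, 421.92628346687]]
-0.019 0.025 [[273.1715478104175, 415.58847475385664], [394.31365266047806, 451.5594476089956]]
0 -0.041 [[294.7482784105378, 314.6349008877529], [419.2675601976376, 350.31936413404014]]
0 0 [[287.2109466802061, 365.08104475178015], [409.0294812190888, 400.6131057728477]]
0 0.025 [[282.7527727357355, 394.83497275937975], [402.9757508528098, 430.26299137727676]]
```

```bash
python3 - <<'E'
from h import *
np.set_printoptions(precision=0,suppress=True)
s=observe();p=s["position"];M=R.from_rotvec(s["ee_rot"]).as_matrix()
W=camera_params("wrist");im=get_image("wrist")[:,:,::-1].copy()
print(M.T@(W["xyz"]-p)*1000)
print(proj(W,[p+M@[x,0,z] for z in(-.05,-.025,0,.025) for x in (-.0095,.0095)]))
cv2.imwrite("pics/w2.png",cv2.resize(im[130:330,120:386],(798,600),interpolation=cv2.INTER_CUBIC))
E
```

```text
[  72.   -1. -170.]
[[254. 289.]
 [254. 253.]
 [254. 263.]
 [254. 231.]
 [254. 243.]
 [254. 215.]
 [254. 228.]
 [254. 203.]]
```

View pics/w2.png

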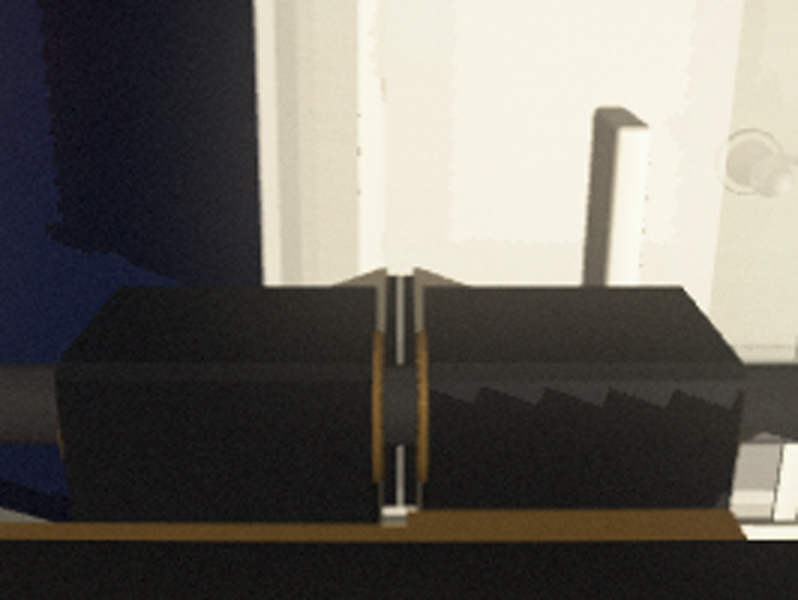

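The wrist view shows the rib (px ≈(325,170)) clear to the right of the fingers. The fingertips show at px (253,221), but the stated 25 mm reach would put them at row 203. So the tips are about 30 mm shorter than stated. I'll go lower, step by step, watching the force.

```bash
python3 -m jog '[0,0,0,0.15,0, 0,0,0,0.15,0]'; python3 -m jog '[0,0,0,0.15,0, 0,0,0,0.15,0]';python3 -m jog '[0,0,0,0.1,0]';python3 -m jog '[0,0,0,0.1,0]'; python3 -m jog '[0,0,0,0.05,0, 0,0,0,0,0]'
python3 - <<'E'
from h import *
np.set_printoptions(precision=0,suppress=True)
s=observe();p=s["position"];M=R.from_rotvec(s["ee_rot"]).as_matrix()
print(p*1000,"e",p@[-294,956,0])
im=get_image("wrist")[:,:,::-1].copy()
cv2.imwrite("pics/w3.png",cv2.resize(im[130:280,150:350],(800,600),interpolation=cv2.INTER_CUBIC))
E
```

```text
clock: 6.07
position: [0.6124, 0.1699, 0.131]
ee_rot: [-0.476, 3.104, -0.007]
force: [1.4, -0.0, -0.5]
width: 0.008
clock: 6.23
position: [0.6125, 0.1701, 0.118]
ee_rot: [-0.476, 3.103, -0.007]
force: [-0.5, -0.1, -0.4]
width: 0.008
clock: 6.32
position: [0.6122, 0.17, 0.1129]
ee_rot: [-0.476, 3.104, -0.007]
force: [-0.4, -0.2, -0.5]
width: 0.008
clock: 6.4
position: [0.612, 0.1699, 0.1082]
ee_rot: [-0.476, 3.104, -0.007]
force: [-0.6, -1.0, -0.4]
width: 0.005
clock: 6.57
position: [0.6113, 0.1696, 0.1044]
ee_rot: [0.476, -3.104, 0.008]
force: [-0.0, 0.6, 0.1]
width: 0.006
[611. 170. 104.] e -17.608276569009586
```

No contact with the panel at TCP z=0.104, which confirms the tips are short. Now pushing slowly and watching the force.

```bash
python3 -m jog '[0,0,0.15,0,0, 0,0,0.15,0,0, 0,0,0.15,0,0, 0,0,0.15,0,0, 0,0,0.1,0,0]'; for i in 1 2 3 4; do python3 -m jog '[0,0,0.1,0,0, 0,0,0.1,0,0]'; done
python3 - <<'E'
from h import *
np.set_printoptions(precision=0,suppress=True)
s=observe();p=s["position"];print("e",p@[-294,956,0])
im=get_image("wrist")[:,:,::-1].copy();a=get_image("scene")[:,:,::-1]
c=lambda im,x,y,w,h:cv2.resize(im[y:y+h,x:x+w],(400,400),interpolation=cv2.INTER_CUBIC)
cv2.imwrite("pics/w4.png",np.hstack([c(im,180,100,160,160),c(a,280,100,100,100)]))
E
```

```text
clock: 7.03
position: [0.603, 0.1983, 0.1055]
ee_rot: [-0.474, 3.105, -0.008]
force: [0.5, -1.6, -1.2]
width: 0.007
clock: 7.2
position: [0.6004, 0.2069, 0.1056]
ee_rot: [-0.475, 3.104, -0.009]
force: [-0.5, -0.9, -1.0]
width: 0.002
clock: 7.37
position: [0.5979, 0.2151, 0.1056]
ee_rot: [-0.475, 3.104, -0.01]
force: [0.6, -1.6, 0.2]
width: 0.007
clock: 7.53
position: [0.5954, 0.2232, 0.1056]
ee_rot: [-0.474, 3.104, -0.01]
force: [0.7, -0.5, 0.5]
width: 0.004
clock: 7.7
position: [0.593, 0.2315, 0.1056]
ee_rot: [-0.474, 3.104, -0.01]
force: [0.4, -1.7, -1.5]
width: 0.009
e 46.97571040155034
```

View pics/w4.png

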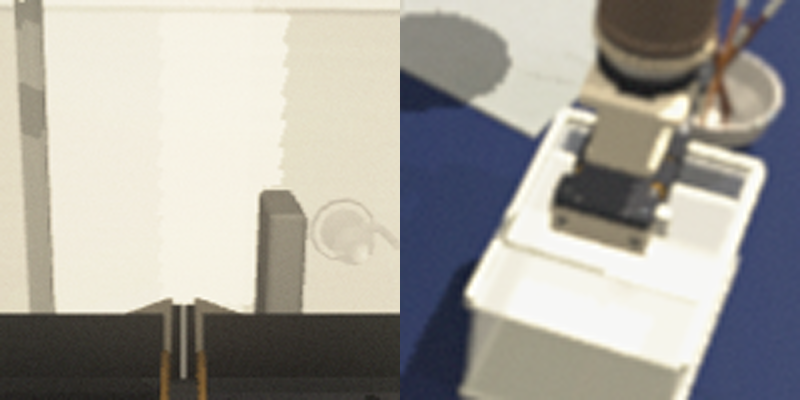

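The rib is now moving with the fingers: in the scene view the gap has narrowed, and the force is about 1.5 N. Continuing to the stop.

```bash
python3 -m jog '[0,0,0.1,0,0, 0,0,0.1,0,0, 0,0,0.1,0,0, 0,0,0.1,0,0, 0,0,0.1,0,0, 0,0,0.1,0,0, 0,0,0.1,0,0, 0,0,0.1,0,0, 0,0,0.1,0,0, 0,0,0.1,0,0]'; for i in 1 2 3 4; do python3 -m jog '[0,0,0.08,0,0]'; done
```

```text
clock: 8.63
position: [0.5803, 0.2731, 0.1055]
ee_rot: [-0.473, 3.103, -0.01]
force: [0.5, -0.5, -0.3]
width: 0.005
clock: 8.72
position: [0.5792, 0.2768, 0.1056]
ee_rot: [-0.473, 3.103, -0.01]
force: [0.7, -1.0, -1.0]
width: 0.007
clock: 8.8
position: [0.5784, 0.2795, 0.1056]
ee_rot: [-0.473, 3.103, -0.012]
force: [4.3, -15.4, 2.9]
width: 0.0
clock: 8.88
position: [0.5784, 0.2794, 0.1055]
ee_rot: [-0.47, 3.103, -0.018]
force: [3.9, -14.9, 5.6]
width: 0.004
clock: 8.97
position: [0.5784, 0.2791, 0.1056]
ee_rot: [-0.466, 3.104, -0.025]
force: [1.8, -9.3, 3.7]
width: 0.003
```

The force rose to 15 N at e=0.097 (predicted stop 0.099), so the door is at its stop. Backing off, lifting, and going above the dial's start side.

```bash
python3 -m jog '[0,0,-0.3,0,0, 0,0,-0.3,0,0, 0,0,0,-0.8,0, 0,0,0,-0.8,0, 0,0,0,-0.8,0, 0,0,0,-0.6,0]'
python3 -m jog '[0,0.18,-0.77,0,0, 0,0.18,-0.77,0,0, 0,0.18,-0.77,0,0, 0,0.18,-0.77,0,0, 0,0.18,-0.77,0,0, 0,0.18,-0.77,0,0, 0,0.18,-0.77,0,0, 0,0.18,-0.77,0,0, 0,0.18,-0.77,0,0, 0,0.18,-0.77,0,0, 0,0.18,-0.77,0,0, 0,0.18,-0.77,0,0, 0,0.18,-0.77,0,0, 0,0.18,-0.77,0,0, 0,0,0,0,-0.95, 0,0,0,0,-0.95, 0,0,0,0,-0.93, 0,0,0,0,0]'
python3 - <<'E'
from h import *
np.set_printoptions(precision=4,suppress=True)
s=observe();p=s["position"];M=R.from_rotvec(s["ee_rot"]).as_matrix();print(p,M[:,1],s["joints"])
W=camera_params("wrist");print(W["xyz"],W["orientation"])
np.savez("w5.npz",**W)
im=get_image("wrist")[:,:,::-1].copy();b=get_image("top")[:,:,::-1];a=get_image("scene")[:,:,::-1]
r=np.vstack([cv2.resize(b[110:200,140:260],(267,200),interpolation=cv2.INTER_CUBIC),cv2.resize(a[110:200,280:400],(267,200),interpolation=cv2.INTER_CUBIC)])
cv2.imwrite("pics/w5f.png",im)
cv2.imwrite("pics/w5.png",np.hstack([cv2.resize(im,(533,400)),r]))
E
```

```text
clock: 9.47
position: [0.5816, 0.2518, 0.2228]
ee_rot: [0.463, -3.095, 0.031]
force: [0.9, 0.5, -0.3]
width: 0.009
clock: 10.97
position: [0.6113, -0.2184, 0.2344]
ee_rot: [-0.934, 2.998, -0.008]
force: [-0.4, 0.6, -0.6]
width: 0.009
[ 0.6113 -0.2184  0.2344] [-0.5679  0.8231 -0.0055] [ 0.1667  0.4576  0.1392  1.4937 -0.0623  1.1904  2.4894]
[ 0.5515 -0.259   0.4039] [1.3887 2.6486 0.3566]
```

View pics/w5.png

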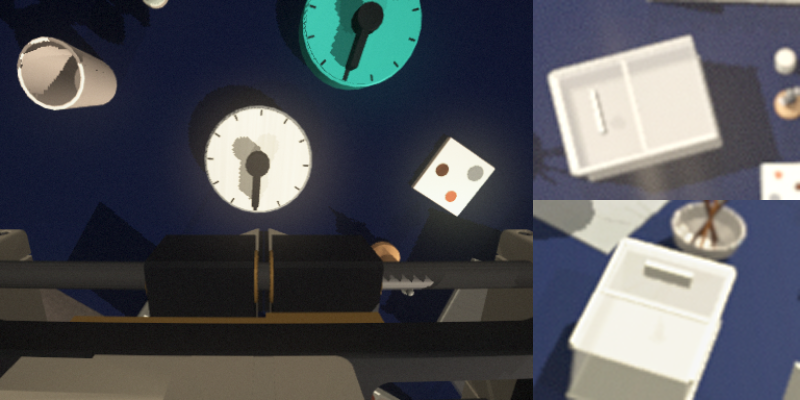

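The door is shut: in both outside views the rib sits at the +y half and the panel covers it. The wrist view shows the grey timer with its plate centre ≈(248,153) px, hub (248,157) and pointer tip (246,199) at the off tick.

```bash
python3 - <<'E'
from h import *
np.set_printoptions(precision=4,suppress=True)
W=dict(np.load("w5.npz"));T=camera_params("top");k=512/533
im=cv2.imread("pics/w5f.png")
v=im.min(2);m=(v>120).astype(np.uint8);m[:, :190]=0;m[:,305:]=0;m[:95]=0;m[208:]=0
cs=max(cv2.findContours(m,0,2)[0],key=cv2.contourArea);el=cv2.fitEllipse(cv2.convexHull(cs));print(el)
c=onz(W,el[0],.042);print("plate c",c)
h=onz(W,(258*k,163*k),.067);t=onz(W,(256*k,208*k),.066);print("hub",h,"tip",t,np.degrees(np.arctan2(*(t-h)[1::-1])))
print("hub tri",tri([(W,(258*k,163*k)),(T,(286+151/5,132+143/5))]))
s=observe();p=s["position"];M=R.from_rotvec(s["ee_rot"]).as_matrix()
c2=c.copy()
for phi in (34,32,36):
    u=np.array([np.cos(np.radians(phi)),np.sin(np.radians(phi)),0]);n=np.array([-u[1],u[0],0])
    g=c2+.04*u+.0375*n;g[2]=p[2];print(phi,g,M.T@(g-p)/.04)
E
```

```text
((247.9863739013672, 152.67555236816406), (102.05345916748047, 102.13485717773438), 106.6753921508789)
plate c [ 0.5982 -0.2365  0.042 ]
hub [ 0.5988 -0.2357  0.067 ] tip [ 0.6441 -0.2076  0.066 ] 31.808865038250467
hub tri [ 0.6013 -0.2344  0.0478]
34 [ 0.6103 -0.1831  0.2345] [-0.4538  0.7256 -0.004 ]
32 [ 0.6122 -0.1835  0.2345] [-0.4858  0.69   -0.0038]
36 [ 0.6085 -0.1827  0.2345] [-0.4206  0.7601 -0.0042]
```

```bash
python3 -m jog '[0,-0.24,0.36,0,0.4, 0,-0.24,0.36,0,0, 0,0,0,0,0, 0,0,0,0.8,0, 0,0,0,0.8,0, 0,0,0,0.8,0, 0,0,0,0.8,0, 0,0,0,0.6,0, 0,0,0,0.4,0, 0,0,0,0,0]'
cat > st.py <<'E'
from h import *
np.set_printoptions(precision=4,suppress=True)
s=observe();p=s["position"];M=R.from_rotvec(s["ee_rot"]).as_matrix();c=np.array([.5985,-.236,0])
ty=np.degrees(np.arctan2(M[1,1],M[0,1]));d=(M.T@(c-p))*1000
print(p,"toolyhead",ty,"c in tool mm",d[:2],"want (40,-25)","f",s["force"])
E
python3 st.py
```

```text
clock: 11.95
position: [0.6169, -0.1815, 0.0635]
ee_rot: [-0.83, 3.019, -0.014]
force: [-0.3, 0.8, 0.0]
width: 0.003
[ 0.6169 -0.1815  0.0635] toolyhead 120.75017977024983 c in tool mm [ 44.1507 -36.6625] want (40,-25) f [-0.3095  0.7864  0.0071]
```

```bash
python3 -m jog '[0,0.1,0,0.2,0, 0,0,0,0.13,0, 0,0,0,0,0]'; python3 -m jog '[0,0,-0.1,0,0, 0,0,-0.1,0,0]'; python3 -m jog '[0,0,-0.08,0,0]';  python3 st.py
```

```text
clock: 12.2
position: [0.6141, -0.1844, 0.0505]
ee_rot: [-0.827, 3.019, -0.015]
force: [0.0, -0.5, 1.1]
width: 0.004
clock: 12.37
position: [0.6191, -0.1914, 0.0523]
ee_rot: [-0.827, 3.017, -0.017]
force: [-0.3, 0.2, -0.0]
width: 0.006
clock: 12.45
position: [0.6216, -0.1949, 0.0535]
ee_rot: [-0.826, 3.016, -0.018]
force: [-1.0, 0.6, -0.2]
width: 0.008
[ 0.6216 -0.1949  0.0535] toolyhead 120.62803155219076 c in tool mm [ 41.4201 -22.7627] want (40,-25) f [-0.9508  0.5658 -0.1589]
```

```bash
python3 -m jog '[0,0,0,0.1,0, 0,-0.029,-0.053,0.01,0.5, 0,-0.029,-0.053,0.01,0.5, 0,-0.029,-0.053,0.01,0.5, 0,-0.029,-0.053,0.01,0.5]'; python3 st.py;python3 -m jog '[0,-0.029,-0.053,0.01,0.5, 0,-0.029,-0.053,0.01,0.5]'; python3 st.py
```

```text
clock: 12.87
position: [0.6322, -0.203, 0.0502]
ee_rot: [-0.492, 3.081, -0.018]
force: [-1.2, 1.8, 0.9]
width: 0.008
[ 0.6322 -0.203   0.0502] toolyhead 108.13712401408523 c in tool mm [ 43.2787 -20.0708] want (40,-25) f [-1.1716  1.8314  0.9099]
clock: 13.03
position: [0.6353, -0.2059, 0.0497]
ee_rot: [-0.322, 3.104, -0.014]
force: [-3.3, 2.1, 3.8]
width: 0.007
[ 0.6353 -0.2059  0.0497] toolyhead 101.83057653532782 c in tool mm [ 43.1953 -21.3184] want (40,-25) f [-3.338   2.0543  3.8304]
```

```bash
cat >> st.py <<'E'
for n in("scene","top"):
    P=camera_params(n);g=get_image(n).max(2).astype(float);o=[]
    A=np.arange(45,-125,-2.5)
    for a in A:
        a=np.radians(a);o.append(np.mean([g[int(round(v)),int(round(u_))] for u_,v in proj(P,[[c[0]+r*np.cos(a),c[1]+r*np.sin(a),.064] for r in np.arange(.02,.049,.003)])]))
    o=np.array(o);i=np.argsort(o)[:4];print(n,"dark at turned deg",32-A[i],o[i].round(),np.median(o).round())
E
python3 st.py
```

```text
[ 0.6353 -0.2059  0.0497] toolyhead 101.83057653532782 c in tool mm [ 43.1953 -21.3184] want (40,-25) f [-3.338   2.0543  3.8304]
scene dark at turned deg [14.5 19.5 17.  12. ] [80. 80. 80. 81.] 148.0
top dark at turned deg [72.  74.5 69.5 14.5] [107. 108. 108. 108.] 115.0
```

```bash
for i in 1 2; do python3 -m jog '[0,-0.026,-0.055,0.005,0.5, 0,-0.026,-0.055,0.005,0.5, 0,-0.026,-0.055,0.005,0.5, 0,-0.026,-0.055,0.005,0.5, 0,-0.026,-0.055,0.005,0.5]'; python3 st.py; done
```

```text
clock: 13.55
position: [0.6422, -0.2152, 0.05]
ee_rot: [0.079, 3.117, -0.008]
force: [0.9, 0.1, -0.9]
width: 0.004
[ 0.6422 -0.2152  0.05  ] toolyhead 87.09342439505 c in tool mm [ 43.761  -22.7704] want (40,-25) f [ 0.8524  0.1464 -0.9377]
scene dark at turned deg [39.5 37.  44.5 84.5] [84. 85. 87. 88.] 127.0
top dark at turned deg [132.  122.  124.5 134.5] [114. 114. 114. 114.] 120.0
clock: 14.07
position: [0.6462, -0.2251, 0.0491]
ee_rot: [0.468, 3.082, -0.001]
force: [-0.7, 3.0, 2.5]
width: 0.005
[ 0.6462 -0.2251  0.0491] toolyhead 72.71718665826943 c in tool mm [ 43.4596 -24.7717] want (40,-25) f [-0.7229  2.957   2.4733]
scene dark at turned deg [117.  114.5  42.   44.5] [65. 68. 69. 69.] 96.0
top dark at turned deg [154.5 152.  149.5 137. ] [110. 110. 110. 111.] 125.0
```

```bash
for i in 1 2; do python3 -m jog '[0,-0.026,-0.06,0.005,0.5, 0,-0.026,-0.06,0.005,0.5, 0,-0.026,-0.06,0.005,0.5, 0,-0.026,-0.06,0.005,0.5, 0,-0.026,-0.06,0.005,0.5]'; python3 st.py; done
```

```text
clock: 14.58
position: [0.6477, -0.2344, 0.0492]
ee_rot: [0.842, 3.0, 0.009]
force: [-0.3, 0.1, 0.4]
width: 0.0
[ 0.6477 -0.2344  0.0492] toolyhead 58.67101895821191 c in tool mm [ 42.3121 -27.5873] want (40,-25) f [-0.338   0.0627  0.446 ]
scene dark at turned deg [57.  22.  17.  19.5] [54. 58. 58. 60.] 109.0
top dark at turned deg [154.5 152.  144.5 147. ] [105. 106. 106. 106.] 125.0
clock: 15.1
position: [0.6452, -0.2464, 0.0479]
ee_rot: [1.203, 2.874, 0.014]
force: [1.9, 2.5, 2.7]
width: 0.009
[ 0.6452 -0.2464  0.0479] toolyhead 44.57776653413115 c in tool mm [ 41.1398 -26.8491] want (40,-25) f [1.8929 2.54   2.7122]
scene dark at turned deg [-13.   42.  -10.5  72. ] [64. 65. 65. 68.] 100.0
top dark at turned deg [149.5 147.  144.5 154.5] [104. 104. 105. 105.] 124.0
```

```bash
python3 -m jog '[0,-0.026,-0.06,0.005,0.5, 0,-0.026,-0.06,0.005,0.5, 0,-0.026,-0.06,0.005,0.5, 0,-0.026,-0.06,0.005,0.5]'; python3 st.py; python3 -m jog '[0,-0.026,-0.06,0.005,0.5, 0,-0.026,-0.06,0.005,0.5]'; python3 st.py
python3 - <<'E'
from h import *
im=get_image("wrist")[:,:,::-1];a=get_image("scene")[:,:,::-1]
cv2.imwrite("pics/d1.png",np.hstack([cv2.resize(a[220:310,180:300],(400,300),interpolation=cv2.INTER_CUBIC),cv2.resize(im[60:260,120:387],(400,300))]))
E
```

```text
clock: 15.53
position: [0.6437, -0.2527, 0.0481]
ee_rot: [1.472, 2.744, 0.024]
force: [1.0, 0.9, 2.2]
width: 0.007
[ 0.6437 -0.2527  0.0481] toolyhead 33.576517245434516 c in tool mm [ 39.6637 -29.7042] want (40,-25) f [1.045  0.9453 2.1965]
scene dark at turned deg [-3.  -5.5 -8.  -0.5] [57. 59. 59. 59.] 99.0
top dark at turned deg [154.5 144.5 152.  147. ] [102. 103. 103. 103.] 122.0
clock: 15.8
position: [0.6401, -0.2577, 0.0475]
ee_rot: [1.603, 2.671, 0.023]
force: [-0.5, -0.3, 0.4]
width: 0.008
[ 0.6401 -0.2577  0.0475] toolyhead 28.063852466696794 c in tool mm [ 39.4204 -27.7002] want (40,-25) f [-0.5001 -0.313   0.425 ]
scene dark at turned deg [39.5 37.  44.5 47. ] [53. 54. 56. 56.] 99.0
top dark at turned deg [149.5 144.5 147.  152. ] [102. 103. 103. 103.] 122.0
```

View pics/d1.png

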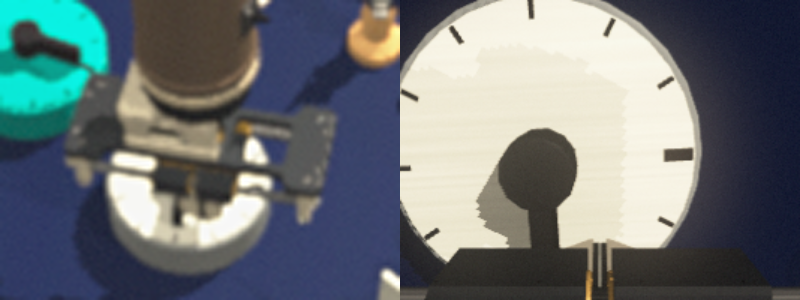

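The wrist view shows the thick off tick at right (678,155) and the pointer straight down from the hub (538,170)→(543,250), so it is at the third click (90°). Now the last click, in small checked steps.

```bash
cat > pa.py <<'E'
from h import *
s=observe();P=camera_params("wrist");g=get_image("wrist").max(2).astype(float)
A=np.arange(60,150,1.);o=[]
for t in A:
    a=np.radians(32-t);q=proj(P,[[.5985+r*np.cos(a),-.236+r*np.sin(a),.064] for r in np.arange(.017,.030,.002)])
    o.append(np.mean([g[min(383,int(round(v))),int(round(u))] for u,v in q]))
o=np.array(o);d=A[o<(o.min()+np.median(o))/2];print("dark deg",d.min(),d.max(),"min",o.min(),np.median(o),"argmin",A[o.argmin()])
p=s["position"];M=R.from_rotvec(s["ee_rot"]).as_matrix();print("flush",122-np.degrees(np.arctan2(M[1,1],M[0,1])),"c",(M.T@(np.array([.5985,-.236,0])-p))[:2]*1000,s["force"])
E
python3 pa.py; python3 -m jog '[0,-0.026,-0.06,0.005,0.5, 0,-0.026,-0.06,0.005,0.5]'; python3 pa.py
```

```text
dark deg 73.0 97.0 min 51.142857142857146 148.57142857142856 argmin 94.0
flush 93.87879642031962 c [ 39.23703567 -27.7158212 ] [-1.00747397 -0.14323015  0.00528817]
clock: 16.22
position: [0.6372, -0.2606, 0.0468]
ee_rot: [1.734, 2.589, 0.027]
force: [0.4, 0.8, 0.5]
width: 0.006
dark deg 72.0 96.0 min 49.42857142857143 135.57142857142858 argmin 94.0
flush 99.61625615432044 c [ 38.06279798 -27.75109463] [0.37268656 0.77461488 0.47838167]
```

```bash
python3 -m jog '[0,-0.02,-0.07,0,0.5, 0,-0.02,-0.07,0,0.5]'; python3 pa.py;python3 -m jog '[0,-0.02,-0.07,0,0.5]'; python3 pa.py
```

```text
clock: 16.43
position: [0.6342, -0.2637, 0.0471]
ee_rot: [1.865, 2.495, 0.031]
force: [2.4, -0.3, 0.1]
width: 0.002
dark deg 77.0 101.0 min 50.0 134.78571428571428 argmin 91.0
flush 105.55989734248445 c [ 37.14840727 -27.88178799] [ 2.44014727 -0.34763932  0.06416177]
clock: 16.57
position: [0.6329, -0.2649, 0.0474]
ee_rot: [1.928, 2.445, 0.034]
force: [4.5, 0.7, 1.5]
width: 0.003
dark deg 79.0 103.0 min 51.0 131.71428571428572 argmin 100.0
flush 108.50589307400479 c [ 36.56566229 -28.34015714] [4.50798189 0.69568245 1.45824177]
```

```bash
for i in 1 2; do python3 -m jog '[0,-0.02,-0.08,0,0.4]'|grep force; python3 pa.py; done
```

```text
force: [3.5, 0.3, -0.6]
dark deg 82.0 106.0 min 51.0 127.78571428571428 argmin 97.0
flush 110.98717174437886 c [ 36.33169463 -27.80699423] [ 3.52335533  0.30281091 -0.64226962]
force: [2.6, -0.8, 1.0]
dark deg 87.0 110.0 min 52.57142857142857 131.71428571428572 argmin 105.0
flush 113.40668593428805 c [ 36.26895065 -26.4158515 ] [ 2.55143184 -0.79805742  0.96541912]
```

```bash
python3 -m jog '[0,-0.01,-0.06,0,0.3]'|grep force; python3 pa.py
```

```text
force: [0.0, -0.1, -0.1]
dark deg 94.0 116.0 min 51.714285714285715 141.28571428571428 argmin 96.0
flush 115.34214134208328 c [ 36.14230839 -23.96821248] [ 0.0198575  -0.14757662 -0.13865671]
```

The force dropped to zero, so the dial snapped over. Backing off, lifting clear and checking.

```bash
python3 -m jog '[0,0,0.15,0,0, 0,0,0.2,0,0, 0,0,0,0,0]'|grep force; python3 pa.py
python3 -m jog '[0,0,0,-0.6,0, 0,0,0,-0.8,0, 0,0,0,-0.8,0, 0,0,0,-0.8,0, 0,-0.3,0.5,-0.5,0, 0,-0.3,0.5,-0.5,0, 0,0,0,0,0, 0,0,0,0,0, 0,0,0,0,0, 0,0,0,0,0, 0,0,0,0,0, 0,0,0,0,0]'
python3 pa.py
python3 - <<'E'
from h import *
im=get_image("wrist")[:,:,::-1];b=get_image("top")[:,:,::-1];a=get_image("scene")[:,:,::-1]
z=lambda i,w,h:cv2.resize(i,(w,h),interpolation=cv2.INTER_CUBIC)
cv2.imwrite("pics/f.png",np.vstack([np.hstack([z(im,400,300),z(a[220:310,180:300],400,300)]),np.hstack([z(b[60:270,80:360],400,300),z(a[60:360,100:500],400,300)])]))
E
```

```text
force: [0.1, 1.1, -0.2]
dark deg 98.0 126.0 min 50.0 152.5 argmin 104.0
flush 115.43620092364357 c [ 35.93664809 -36.88634785] [ 0.14563848  1.07239274 -0.21093756]
clock: 18.32
position: [0.6711, -0.285, 0.2097]
ee_rot: [2.075, 2.342, 0.024]
force: [-0.5, 0.2, -0.2]
width: 0.007
dark deg 98.0 126.0 min 77.42857142857143 162.85714285714286 argmin 103.0
flush 115.07684993032743 c [ 57.34012922 -70.28146403] [-0.47678046  0.22692125 -0.24432492]
```

View pics/f.png

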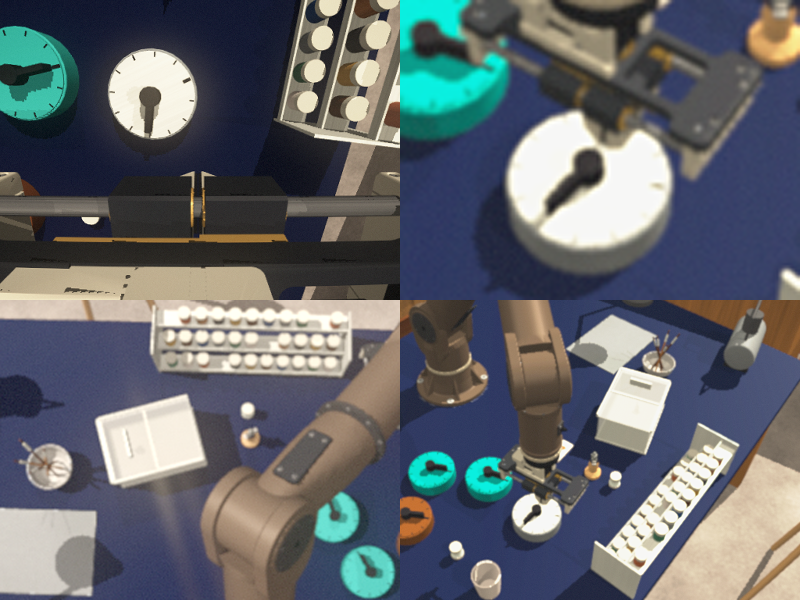

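In the final view the pointer is four ticks on from the thick off tick. The dark edge went from 97° at three clicks to 126°, an extra ~30°. The door is shut, the bystanders are standing, and the hand is clear.

```bash
python3 -c "
from cell import *
print(sign_off())"
```

```text
the job is handed in; nothing more can be done
None
```

I shut the drying box door, then pushed the grey timer's pointer clockwise to the fourth click. The job was handed in about 18 s into the 64 s limit, and `sign_off()` gave no verdict.

- **Door:** I pushed the rib with closed fingertips until it hit the stop. Peak force was about 16 N, against the 30 N limit. Both outside cameras showed the rib at the closed end afterwards.
- **Timer:** the last reading in the pictures put the pointer about 29° past where it sat at the third click. A rough reading off the final picture gave about 115° from the off tick, which fits four clicks (120°), not three or five. Pushing forces read about 5 N or less.
- **Surroundings:** the loose things I could see in the last views were standing in place. I judged this by eye and did not measure it. The hand was lifted clear, with no force on it.

**What disagreed:** the closed fingertips came out about 30 mm shorter than described. My first pass at the door therefore went over the rib without touching it. I found this from the pictures and went lower on the second pass.

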